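# Pry open the back cover of the larger phone

## Task

Two rugged phones sit in stands on the repair mat, each with its hinged back cover sprung slightly ajar. Pick up the flat-bladed pry tool, slip its blade under the raised edge of the larger phone's cover and lever the cover up until it stands open past 60 degrees, touching that phone with the tool only. Then lay the tool down on the mat without dropping it, and leave the smaller phone alone.

Things in the scene. Friction and masses are not known exactly. Their poses are not given: they have to be found in the camera images.
- pry_tool: Pry tool flat on the 3 mm mat: black bar handle 90 mm long (x), 20 wide (y), 26 tall (z), and a flat steel blade 55 long, 18 wide, 2 thick out of its front end. Origin: centre of the handle's underside, the place to grip. x points along the tool to the blade, z up. Blade tip: 100 mm from the origin along x; blade mid-thickness 12 mm above the underside. 60 g.
- phone: Larger phone, 160 mm long (y), 78 wide (x), fixed on a stand. Origin: centre of the stand's underside, on the mat. Phone's top face 41.5 mm above it. x points away from the robot (within 17 deg), from the cover's raised free edge to its hinge. Cover 3 mm thick, size of the phone; hinge line along y at x = +39 mm, 42 mm above the origin, at the cover's underside. The other phone is 120 by 60 mm.
- cover (a joint): Opening angle of the larger phone's cover in rad: 0 shut flat, 1.57 upright, stop at 1.8. Starts ajar at 0.17 to 0.24: a gap of 13 to 18 mm under the free edge, 78 mm from the hinge. Hinge friction (about 0.7 N at the free edge) keeps the cover where it is left.
- small_cover (a joint): Opening angle of the smaller phone's cover in rad, measured alike; starts ajar at 0.17 to 0.24 and is to stay so.

How it is judged (in metres and radians):
On the way:
1. the pry tool is pushing the larger phone's cover up, which is more than 0.4 rad (23 degrees) open (value of joint cover above 0.4 rad and contact force between pry_tool and phone above 0.1 N), for 0.1 s.
At the end, for the whole second after the job is handed in: The larger phone's cover stands open by more than 1.05 rad (60 degrees); the pry tool lies still on the mat or bench, its origin less than 35 mm above the bench (lying in any attitude); the smaller phone's cover is still ajar between 0.08 and 0.35 rad (value of joint cover above 1.05 rad and height (world z) of pry_tool below 0.035 m and linear speed of pry_tool below 0.03 m/s and angular speed of pry_tool below 0.3 rad/s and value of joint small_cover between 0.08 and 0.35 rad); the robot touches nothing.
It fails at once if the fingers or the arm touch the larger phone or its cover with more than 0.5 N (contact force between any of the fingers, the arm and phone above 0.5 N).
It fails at once if the smaller phone's cover is pushed below 0.08 rad or above 0.35 rad (value of joint small_cover above 0.35 rad or value of joint small_cover below 0.08 rad).
It fails at once if the pry tool is dropped or thrown (out of the fingers and faster than 0.7 m/s) (contact force between the fingers and pry_tool below 0.05 N and linear speed of pry_tool above 0.7 m/s).
It also fails if it takes over 45 s, if anything falls off the work surface, if the arm or the gripper's body presses on something with over 40 N, if the wrist force passes 120 N, or if a joint passes its speed limit or range.

## Robot

A 6-joint arm with a two-finger parallel gripper is mounted at the origin on the work surface. World frame = base frame: x ahead of the robot, y to its left, z up, the work surface at z = 0. Lengths are in mm, angles in rad, forces in N, time in s.
With the tool pointing down it reaches from about 325 to 775 mm from the base axis. Payload 5.5 kg.
Tool frame: the origin (TCP) lies on the mounting face of the last link; the fingertips stand 182 mm ahead of it and the grasp point (between the pads) lies 163 mm ahead of it; z points along the fingers, y is the line along which they close (so a half turn about z gives the same grasp; the last joint's range is limited). The gripper opens to 88 mm and grips with 3 to 60 N. Pads are 20 mm wide; open, the fingers measure 115 mm over their backs; the gripper's body (75 mm by 178 mm) begins 61 mm behind the grasp point.
Start: joints at [-1.373, 0.091, 1.231, -0, 1.82, -0.057], TCP at [151.23, -580.644, 404.631] pointing down, gripper open.
Joint ranges: [-2.87, 2.87], [-0.86, 2.18], [0.17, 2.46], [-1.51, 4.65], [0.06, 2.69], [-2.65, 2.65]. Speed limits (rad/s): [2.57, 2.57, 3.01, 3.14, 3.14, 3.14].

## Interface

Orientations are given as a unit quaternion [x, y, z, w].
In Python, from rig import env gives the robot as it stands.
- The arm moves only by the tool arm_command, never from a script. Its argument "commands" is a list that holds one entry, the list of rows, each a list of 7 numbers: the shift along the tool's x, y, z each as a share of 100 mm, from -1 to 1, then the turn, a rotation vector about the tool's x, y, z each as a share of pi rad, from -1 to 1, then the opening, from -1 (shut) to 1 (fully open), so that 0 is half open. A call has 1 to 8 rows; each row is the pose to reach, as a shift and turn from the pose commanded when the call began, along the tool's axes at that moment, turning the shorter way round; what a row does not reach only later rows make up. A row lasts 1/8 s, in which the tool goes at most 62.5 mm and 10.7 degrees, less where a joint would pass 70% of its speed; a pose out of reach is approached as far as the arm can. A call with a number of a shift or a turn outside -1 to 1 is refused whole. A call with a gripper value outside its range is refused whole. The fingers move at their own pace and stop on an object; "squeeze" is the grip in N (left out, the last holds). Time passes only in rows, so rows that repeat a pose let the fingers close. It gives the time, the measured TCP pose, the force, the opening and the grip force at its end, in the units of the state.
- env.observe(): the state, without advancing time (a new reading comes with each control period).
- env.read_camera(name): name is "side" or "top"; returns a dict with "image" (400x640x3 uint8, red, green, blue), "fovy" (degrees; the focal length in pixels is half the picture's height over the tangent of half this angle, whatever the lens; pixels are square), "cx", "cy" (the principal point, pixels), "cam_to_world" (4x4, takes a point from camera to world coordinates). Camera axes: x right, y down, z forward; pixel columns grow to the right and rows downward; lengths in mm; the calibration is good to about 2 mm. A picture is of the moment at which its call begins. There is no depth.
- env.close_job(): hands the job in; it is judged then, once.
The state is a dict: "t": time; "joint_positions": joint angles; "qvel": joint speeds; "joint_torque": joint torques, N m; "position": TCP position; "ee_rot": TCP orientation; "contact_force": force on the tool from outside, world axes, zero at the start; "torque": the same for the moment, N m; "finger_gap": finger opening in mm; "finger_force": force on a finger pad.
Only numpy, scipy, OpenCV 4.12 (cv2) and the standard library are available. Lean on these libraries where they do the work, as an engineer would, in place of code of your own. Each camera call takes 0.05 s, during which the arm holds its last target. There are 200 camera calls.

## Working session

There is one attempt and no reset: what is moved stays moved. The work goes in short steps, Python scripts to look and compute and a tool call to move; the robot and the scene stay as the last step left them, time stands still between calls to the robot, and variables do not carry over. Pictures are saved under pics/ and viewed, at most 10 in all, crops included, and the job is handed in when it is done.

Besides the shell and the picture viewer there is one more tool, called after "Request:" as a command line: name --argument value ..., lists and objects as JSON in quotes. arm_command: Moves the arm, as the interface text tells. Shift numbers are shares of 100 mm and turn numbers shares of pi rad, none past 1 either way. Its arguments: {"type":"object","properties":{"commands":{"type":"array"},"squeeze":{"type":"number"}},"required":["commands"]}

```bash
mkdir -p pics; ls; python3 - <<'E'
from rig import env
import cv2
o=env.observe(); print(o)
for n in("top","side"):
    c=env.read_camera(n); print(n,c["fovy"],c["cx"],c["cy"],c["cam_to_world"])
    cv2.imwrite(f"pics/{n}0.png",c["image"][:,:,::-1])
E
```

```text
pics
{'t': 0.0, 'joint_positions': array([-1.37273873e+00,  9.18302920e-02,  1.23190556e+00,  2.54722534e-05,
        1.81978765e+00, -5.67322155e-02]), 'qvel': array([ 1.44759444e-04, -1.27989846e-03,  7.51620194e-04,  1.20638894e-03,
       -2.32038112e-04, -6.68840464e-06]), 'joint_torque': array([-3.00056499e-04, -4.46443605e+01, -4.06446362e+01,  6.98694144e-02,
        2.92796904e-02, -1.19236352e-04]), 'position': array([ 151.21821223, -580.68101411,  403.51253272]), 'ee_rot': array([ 9.91895378e-01,  1.27053637e-01, -5.58471147e-05, -9.63886290e-04]), 'contact_force': array([ 0.34933753, -0.07886817,  0.24254087]), 'torque': array([-0.0412864 , -0.0479989 , -0.06160611]), 'finger_force': 0.0, 'finger_gap': 87.75304572172323}
top 42.22437222912867 318.3587913121987 205.2556065822843 [[ 5.93728626e-02 -9.76062900e-01  2.09227337e-01  3.39173113e+02]
 [-9.98224984e-01 -5.90325115e-02  7.87674529e-03 -1.69694239e+01]
 [ 4.66301635e-03 -2.09323620e-01 -9.77835302e-01  1.15127810e+03]
 [ 0.00000000e+00  0.00000000e+00  0.00000000e+00  1.00000000e+00]]
side 50.07601839652353 317.27952837928467 199.64773342268663 [[-9.82013872e-01 -1.22763015e-01  1.43450332e-01  4.42999041e+02]
 [-1.88765811e-01  6.54566069e-01 -7.32059240e-01  6.49575427e+02]
 [-4.02792056e-03 -7.45970847e-01 -6.65966419e-01  6.35845988e+02]
 [ 0.00000000e+00  0.00000000e+00  0.00000000e+00  1.00000000e+00]]
```

View pics/top0.png

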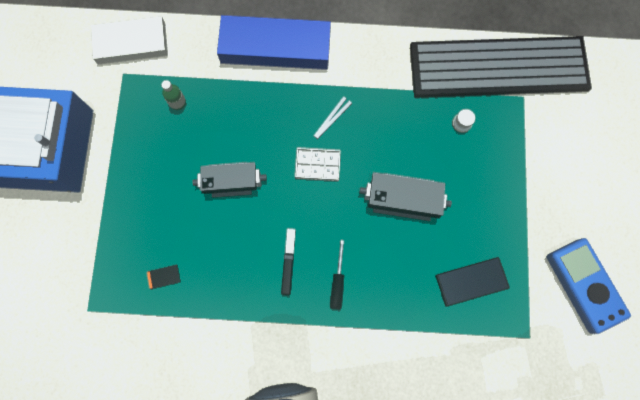

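View pics/side0.png

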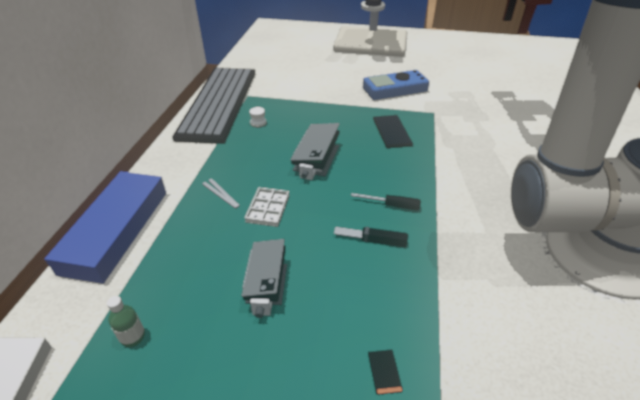

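Top view: larger phone near px (407,195), smaller at (229,178), pry tool with steel blade at (289,262) pointing up the picture (+x); the item at (338,275) is a screwdriver. Both are also visible in the side view at (317,147) and (370,236).

```bash
cat > h.py <<'E'
import numpy as np, cv2
from rig import env
def cam(n):
    c=env.read_camera(n); return c
def ray(c,px,z):
    f=200/np.tan(np.radians(c["fovy"])/2); M=c["cam_to_world"]
    d=M[:3,:3]@[(px[0]-c["cx"])/f,(px[1]-c["cy"])/f,1]; o=M[:3,3]
    return o+d*(z-o[2])/d[2]
def proj(c,p):
    f=200/np.tan(np.radians(c["fovy"])/2); M=c["cam_to_world"]
    q=M[:3,:3].T@(np.asarray(p)-M[:3,3]); return np.array([c["cx"]+f*q[0]/q[2],c["cy"]+f*q[1]/q[2]])
def comps(im,x0,x1,y0,y1,lo,hi,sat=40):
    hsv=cv2.cvtColor(im,cv2.COLOR_RGB2HSV); v=hsv[...,2].astype(int)
    spread=im.max(2).astype(int)-im.min(2)
    m=((v>=lo)&(v<=hi)&(spread<sat)).astype(np.uint8); k=np.zeros_like(m); k[y0:y1,x0:x1]=m[y0:y1,x0:x1]
    cs,_=cv2.findContours(k,cv2.RETR_EXTERNAL,cv2.CHAIN_APPROX_NONE)
    return sorted(cs,key=cv2.contourArea)[::-1]
E
python3 - <<'E'
from h import *
c=cam("top");im=c["image"]
print("col through phone",[tuple(im[y,410]) and [int(v) for v in im[y,410]] for y in range(168,222,2)])
print("col tool",[[int(v) for v in im[y,289]] for y in range(226,300,3)])
cs=comps(im,350,465,160,230,50,110,25)[0]; r=cv2.minAreaRect(cs);print("cover",r,cv2.boxPoints(r).tolist())
cs=comps(im,275,305,220,305,0,60,30)[0]; r=cv2.minAreaRect(cs);print("handle",r); b=cv2.boxPoints(r)
print([ray(c,p,29).round(1).tolist() for p in b],"c",ray(c,r[0],29).round(1))
cs=comps(im,275,305,220,305,120,255,40)[0]; r=cv2.minAreaRect(cs);print("blade",r); 
print([ray(c,p,16).round(1).tolist() for p in cv2.boxPoints(r)],"c",ray(c,r[0],16).round(1))
s=cam("side")
a=cv2.resize(im[155:235,345:465],(600,400),interpolation=cv2.INTER_CUBIC)
b=cv2.resize(s["image"][110:190,280:360],None,fx=2.5,fy=2.5)
o=np.zeros((600,600,3),np.uint8);o[:400]=a;o[400:600,:200]=b
o[400:600,220:420]=cv2.resize(im[222:302,255:335],(200,200))
cv2.imwrite("pics/crop1.png",o[:,:,::-1])
E
```

```text
col through phone [[4, 139, 126], [6, 140, 127], [2, 139, 126], [0, 137, 124], [44, 140, 129], [122, 141, 143], [124, 139, 141], [124, 139, 142], [126, 141, 143], [123, 139, 142], [125, 140, 143], [124, 140, 141], [126, 140, 141], [126, 141, 143], [125, 140, 142], [125, 141, 143], [125, 141, 143], [126, 141, 144], [123, 139, 143], [125, 142, 144], [125, 141, 143], [62, 78, 78], [24, 42, 42], [47, 62, 62], [55, 69, 70], [19, 76, 72], [1, 104, 94]]
col tool [[0, 142, 129], [200, 223, 222], [231, 236, 237], [232, 236, 237], [231, 236, 237], [231, 236, 236], [231, 236, 237], [231, 236, 237], [230, 236, 236], [122, 132, 134], [100, 115, 120], [67, 81, 81], [64, 75, 76], [67, 78, 78], [66, 78, 78], [65, 76, 77], [65, 77, 77], [66, 77, 78], [64, 75, 74], [59, 71, 71], [54, 67, 66], [49, 63, 61], [47, 64, 60], [30, 93, 84], [25, 142, 127]]
cover ((401.7866516113281, 213.84104919433594), (56.71853256225586, 3.972766160964966), 9.039483070373535) [[373.4674987792969, 211.3470916748047], [374.0917053222656, 207.4236602783203], [430.1058044433594, 216.3350067138672], [429.4815979003906, 220.25843811035156]]
handle ((291.0, 270.0), (8.0, 0.0), -90.0)
[[424.6, 41.9, 29.0], [424.6, 41.9, 29.0], [441.7, 43.1, 29.0], [441.7, 43.1, 29.0]] c [433.1  42.5  29. ]
blade ((289.699951171875, 240.8999786376953), (8.436614990234375, 24.236095428466797), 4.39870548248291)
[[471.3, 60.0, 16.0], [525.2, 59.8, 16.0], [524.8, 41.1, 16.0], [470.9, 41.4, 16.0]] c [497.9  50.6  16. ]
```

View pics/crop1.png

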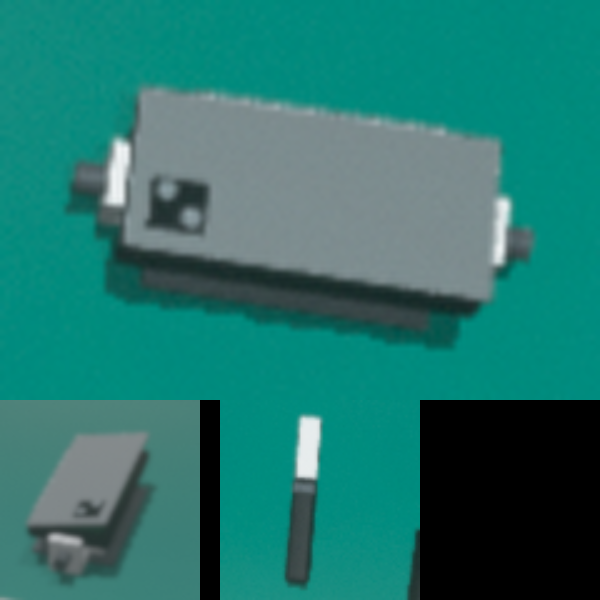

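Crop: cover (crop scale 5) corners at (140,88), (500,140), (490,300), (122,245), i.e. full-image (373,172.6), (445,183), (443,215), (369.4,204); free edge is the lower one, with a dark gap under it. The pry tool's blade points up.

```bash
python3 - <<'E'
from h import *
c=cam("top");im=c["image"]
cs=comps(im,275,305,220,305,40,90,28)[0]; r=cv2.minAreaRect(cs);print("handle",r,cv2.contourArea(cs)); b=cv2.boxPoints(r)
print([ray(c,p,29).round(1).tolist() for p in b],"c",ray(c,r[0],29).round(1))
k=np.zeros((400,640),np.uint8); cs=comps(im,355,462,160,230,105,160,30)[0]; cv2.drawContours(k,[cs],-1,1,-1)
k=cv2.morphologyEx(k,cv2.MORPH_CLOSE,np.ones((9,9))); k=cv2.morphologyEx(k,cv2.MORPH_OPEN,np.ones((11,11)))
# edges: top and bottom rows per column
X=np.arange(380,438); T=np.array([np.nonzero(k[:,x])[0].min()-.0 for x in X])-0.5; B=np.array([np.nonzero(k[:,x])[0].max() for x in X])+.5
pt=np.polyfit(X,T,1);pb=np.polyfit(X,B,1)
Y=np.arange(187,203); L=np.array([np.nonzero(k[y])[0].min() for y in Y])-.5; R=np.array([np.nonzero(k[y])[0].max() for y in Y])+.5
pl=np.polyfit(Y,L,1);pr=np.polyfit(Y,R,1)
def corner(pe,ps):
    x=400
    for _ in range(20): x=np.polyval(ps,np.polyval(pe,x))
    return x,np.polyval(pe,x)
TL,TR,BL,BR=[corner(e,s) for e in(pt,pb) for s in(pl,pr)]
print(TL,TR,BL,BR)
for zf in (61,64,66):
  P=[ray(c,TL,48),ray(c,TR,48),ray(c,BL,zf),ray(c,BR,zf)]
  f=(P[2]+P[3])/2;h=(P[0]+P[1])/2; d=h-f
  yv=P[0]-P[1]; yv2=P[2]-P[3]
  print(zf,"hinge",h.round(1),"free",f.round(1),"w",np.linalg.norm(d).round(1),"len",np.linalg.norm(yv).round(1),np.linalg.norm(yv2).round(1),"yaw",np.degrees(np.arctan2(-yv[0],yv[1])).round(1),np.degrees(np.arctan2(-yv2[0],yv2[1])).round(1), np.degrees(np.arctan2(d[1],d[0])).round(1))
E
```

```text
handle ((286.6970520019531, 276.4382019042969), (8.206526756286621, 35.587181091308594), 4.398705005645752) 247.0
[[381.2, 59.7, 29.0], [457.3, 59.5, 29.0], [457.0, 41.7, 29.0], [381.0, 42.2, 29.0]] c [418.8  50.8  29. ]
(np.float64(369.50000000000034), np.float64(171.4054108093143)) (np.float64(443.5000000000002), np.float64(182.77321664769758)) (np.float64(369.5000000000001), np.float64(203.57048817250603)) (np.float64(443.5000000000001), np.float64(214.85407118028854))
61 hinge [ 650.4 -198.2   48. ] free [ 575.2 -197.8   61. ] w 76.3 len 164.5 160.3 yaw -5.6 -5.4 -0.3
64 hinge [ 650.4 -198.2   48. ] free [ 574.6 -197.3   64. ] w 77.5 len 164.5 159.9 yaw -5.6 -5.4 -0.7
66 hinge [ 650.4 -198.2   48. ] free [ 574.1 -196.9   66. ] w 78.4 len 164.5 159.6 yaw -5.6 -5.4 -0.9
```

Measured: pry-tool origin ≈ (425.5, 51), yaw ≈ 0; phone free edge at x ≈ 574.5 (y ≈ −194), hinge x ≈ 650, yaw ≈ −5.5°. The cover width comes out at 77–78 mm, matching the given size. Setting out.

Request:
arm_command --commands '[[[1, -1, 0, 0, 0, 0.081, 0], [1, -1, 0, 0, 0, 0.081, 0], [1, -1, 0, 0, 0, 0.081, 0]]]'

```text
t: 0.62
position: [224.0, -456.5, 405.1]
ee_rot: [1.0, 0.001, 0.0, 0.0]
contact_force: [0.5, -0.7, 0.1]
finger_gap: 61.2
finger_force: 0.0
```

Request:
arm_command --commands '[[[0.36, -1, 0, 0, 0, 0, 0], [0.36, -1, 0, 0, 0, 0, 0]]]'

```text
t: 0.88
position: [259.0, -357.5, 404.6]
ee_rot: [1.0, 0.0, 0.0, 0.0]
contact_force: [1.1, 0.1, 0.1]
finger_gap: 44.9
finger_force: 0.0
```

Request:
arm_command --commands '[[[0.36, -1, 0, 0, 0, 0, 0], [0.36, -1, 0, 0, 0, 0, 0]]]'

```text
t: 1.12
position: [295.0, -257.3, 404.9]
ee_rot: [1.0, 0.001, 0.0, 0.0]
contact_force: [0.4, 0.0, 0.3]
finger_gap: 43.6
finger_force: 0.0
```

Request:
arm_command --commands '[[[0.43, -1, 0, 0, 0, 0, 0], [0.43, -1, 0, 0, 0, 0, 0]]]'

```text
t: 1.38
position: [338.1, -157.2, 404.9]
ee_rot: [1.0, 0.001, 0.0, 0.0]
contact_force: [0.2, -0.4, 0.6]
finger_gap: 43.7
finger_force: 0.0
```

Request:
arm_command --commands '[[[0.43, -1, 0, 0, 0, 0, 0], [0.43, -1, 0, 0, 0, 0, 0]]]'

```text
t: 1.62
position: [381.2, -57.0, 404.9]
ee_rot: [1.0, 0.001, 0.0, 0.0]
contact_force: [0.5, -0.2, 0.4]
finger_gap: 44.0
finger_force: 0.0
```

Request:
arm_command --commands '[[[0.43, -1, 1, 0, 0, 0, 0], [0.43, -1, 1, 0, 0, 0, 0], [0.43, -1, 1, 0, 0, 0, 0], [0.43, -1, 1, 0, 0, 0, 0]]]'

```text
t: 2.12
position: [423.8, 41.4, 304.0]
ee_rot: [1.0, 0.001, -0.001, 0.0]
contact_force: [-1.0, -0.4, 0.3]
finger_gap: 44.0
finger_force: 0.0
```

Request:
arm_command --commands '[[[0.02, -0.09, 0.8, 0, 0, 0, 0], [0.02, -0.09, 0.8, 0, 0, 0, 0], [0.02, -0.09, 0.8, 0, 0, 0, 0]]]'

```text
t: 2.5
position: [425.6, 49.5, 225.1]
ee_rot: [1.0, -0.0, -0.0, 0.0]
contact_force: [0.2, 0.2, 1.0]
finger_gap: 43.5
finger_force: 0.0
```

```bash
python3 - <<'E'
from h import *
c=cam("top");s=cam("side")
o=env.observe();print(o["position"])
a=c["image"][200:320,230:350];b=s["image"][150:300,300:500]
w=np.zeros((450,800,3),np.uint8);w[:400,:400]=cv2.resize(a,(400,400));w[:300,400:]=cv2.resize(b,(400,300))
cv2.imwrite("pics/g1.png",w[:,:,::-1])
E
```

```text
[426.34409421  49.71838042 227.22438287]
```

View pics/g1.png

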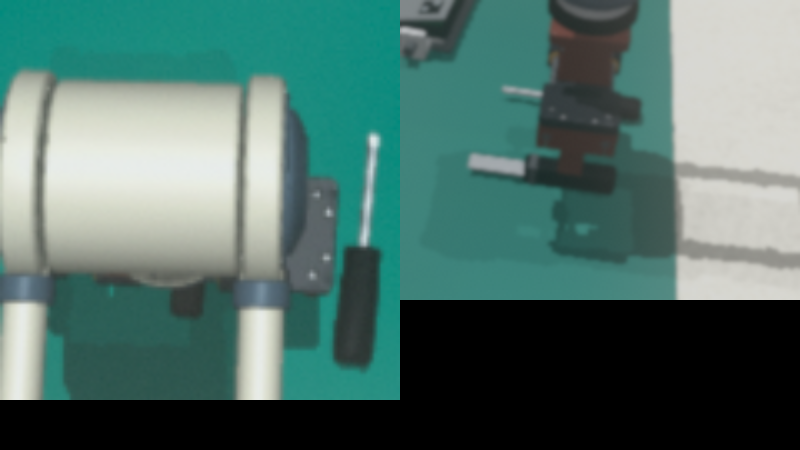

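The side crop shows the fingers (570,150) over the handle's middle (570,172), with the blade (497,163) clear. The alignment is good, so I descend and grip.

Request:
arm_command --commands '[[[0, -0.01, 0.36, 0, 0, 0, 0], [0, -0.01, 0.37, 0, 0, 0, 0], [0, -0.01, 0.37, 0, 0, 0, 0], [0, -0.01, 0.37, 0, 0, 0, -1], [0, -0.01, 0.37, 0, 0, 0, -1], [0, -0.01, 0.37, 0, 0, 0, -1], [0, -0.01, 0.37, 0, 0, 0, -1], [0, -0.01, 0.37, 0, 0, 0, -1]]]' --squeeze 50

```text
t: 3.6
position: [425.9, 51.4, 188.3]
ee_rot: [1.0, 0.0, 0.001, 0.0]
contact_force: [-0.7, -0.8, 4.8]
finger_gap: 19.9
finger_force: 50.0
```

Request:
arm_command --commands '[[[0, 0, -0.4, 0, 0, 0, -1], [0, 0, -0.8, 0, 0, 0, -1], [0, 0, -0.8, 0, 0, 0, -1], [0, 0, -0.8, 0, 0, 0, -1]]]'

```text
t: 4.1
position: [425.4, 51.4, 266.3]
ee_rot: [1.0, 0.0, -0.001, -0.0]
contact_force: [-0.1, -0.4, -1.4]
finger_gap: 20.0
finger_force: 50.0
```

Request:
arm_command --commands '[[[0, 0.4, 0, 0, 0, 0.01, -1], [0, 0.8, 0, 0, 0, 0.02, -1], [0, 0.8, 0, 0, 0, 0.0306, -1]]]'

```text
t: 4.47
position: [425.1, -30.3, 265.4]
ee_rot: [0.999, -0.05, -0.002, 0.0]
contact_force: [0.1, 0.2, -1.5]
finger_gap: 20.1
finger_force: 50.0
```

```bash
python3 - <<'E'
from h import *
s=cam("side");o=env.observe();print(o["position"],o["ee_rot"],o["finger_gap"])
w=np.zeros((500,800,3),np.uint8);cv2.imwrite("pics/s2.png",s["image"][:,:,::-1])
p=o["position"]; a=np.radians(-5.5);u=np.array([np.cos(a),np.sin(a),0])
print("pred tip",proj(s,p+100*u-[0,0,173.3]), "origin-under", proj(s,p-[0,0,185.3]))
E
```

```text
[425.23540282 -29.23014416 265.64668402] [ 9.98723834e-01 -5.04756829e-02 -1.67223690e-03 -3.36580384e-04] 20.100001585665677
pred tip [342.56467682 172.71716773] origin-under [390.50370589 185.8981794 ]
```

View pics/s2.png

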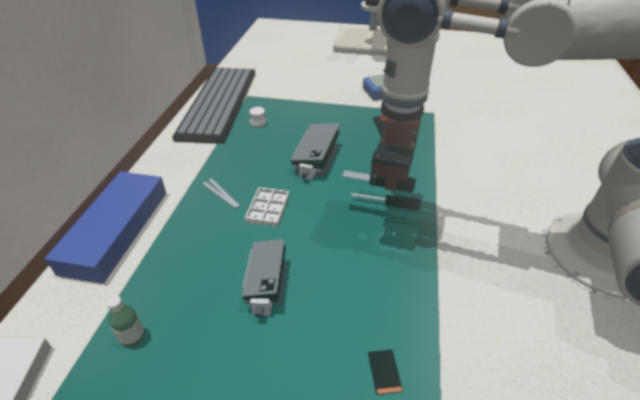

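Side view: gripped tool, blade tip at about (343,174), within 1–2 px of the predicted (342.6,172.7). The grasp model holds. Moving in front of the gap.

Request:
arm_command --commands '[[[0.09, 0.37, 0, 0, 0, 0, -1], [0.18, 0.74, 0, 0, 0, 0, -1], [0.18, 0.74, 0, 0, 0, 0, -1]]]'

```text
t: 4.9
position: [436.5, -104.6, 266.3]
ee_rot: [0.999, -0.049, -0.001, -0.0]
contact_force: [-1.1, -0.4, 0.2]
finger_gap: 19.7
finger_force: 50.0
```

Request:
arm_command --commands '[[[0.09, 0.37, 0, 0, 0, 0, -1], [0.17, 0.74, 0.1, 0, 0, 0, -1], [0.17, 0.75, 0.42, 0, 0, 0, -1], [0.17, 0.75, 0.42, 0, 0, 0, -1], [0.17, 0.75, 0.42, 0, 0, 0, -1]]]'

```text
t: 5.52
position: [446.5, -179.2, 226.1]
ee_rot: [0.999, -0.047, 0.0, -0.0]
contact_force: [0.2, -0.3, -0.7]
finger_gap: 19.7
finger_force: 50.0
```

```bash
python3 - <<'E'
from h import *
s=cam("side");c=cam("top");o=env.observe();print(o["position"],o["ee_rot"],o["finger_gap"])
a=s["image"][100:200,260:400];b=c["image"][150:270,360:480]
w=np.zeros((600,800,3),np.uint8);w[:286,:400]=cv2.resize(a,(400,286));w[:400,400:]=cv2.resize(b,(400,400))
cv2.imwrite("pics/s3.png",w[:,:,::-1])
q=o["ee_rot"];a=np.arctan2(q[1],q[0])*2;u=np.array([np.cos(a),np.sin(a),0]);p=o["position"];t=p+100*u-[0,0,173.3]
print(a,t,"pred tip",proj(s,t),proj(c,t))
for z in (45,58,61,64): print(z,proj(s,[574.5+7.6,-194+79,z]),proj(s,[574.5,-194,z]))
E
```

```text
[ 446.74023899 -179.54186776  227.07188927] [ 9.98883910e-01 -4.72211112e-02  1.00004440e-03  3.17770696e-04] 20.034000763101965
-0.09447740812972977 [ 546.29427184 -188.97555978   53.77188927] pred tip [342.21806271 145.99445701] [401.44747852 222.77843036]
45 [321.72610825 165.86330354] [330.78344788 146.61477465]
58 [321.74277692 161.25506596] [330.87597423 142.09940225]
61 [321.74666612 160.17985355] [330.89754969 141.04649972]
64 [321.7505715  159.10016812] [330.91920989 139.98946132]
```

View pics/s3.png

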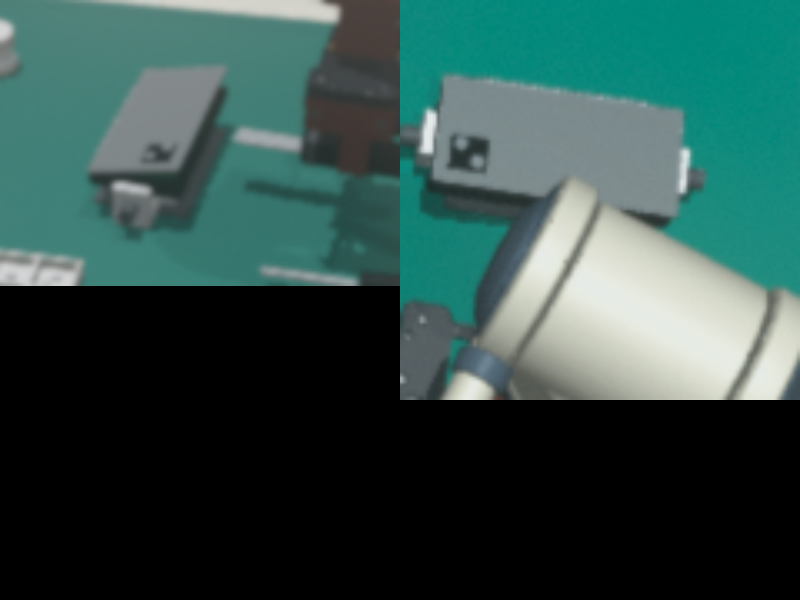

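Crop: blade tip at (236,135) → full (342.6,147), close to the predicted (342,146). The free edge's line is on the right of the cover, from (226,70) to about (187,170) in the crop. I'll intersect the free-edge planes from the two cameras to get its height and x.

```bash
python3 - <<'E'
from h import *
s=cam("side");c=cam("top")
g=s["image"].astype(int).sum(2)/3
for y in range(128,160,6): print(y,[int(v) for v in g[y,318:346]])
# side free edge: last cover-bright pixel followed by dark, subpixel at mid-level
E=[]
for y in range(128,156):
    r=g[y]; x0=int(round(339-(y-124)*.4)); w=np.arange(x0-6,x0+6); d=np.diff(r[w]); i=d.argmin(); E.append((w[i]+.5,y))
E=np.array(E);print(E[:,0])
def plane(cm,p,q):
    o=cm["cam_to_world"][:3,3];a=ray(cm,p,0)-o;b=ray(cm,q,0)-o;n=np.cross(a,b);n/=np.linalg.norm(n);return n,n@o
ps=np.polyfit(E[:,1],E[:,0],1);print(ps,np.abs(np.polyval(ps,E[:,1])-E[:,0]).max())
n1,d1=plane(s,(np.polyval(ps,128),128),(np.polyval(ps,156),156))
n2,d2=plane(c,(369.5,203.57),(443.5,214.85))
for Y in(-250,-194,-130):
    print(np.linalg.solve([n1,n2,[0,1,0]],[d1,d2,Y]))
E
```

```text
128 [136, 136, 136, 136, 136, 136, 136, 136, 136, 136, 136, 136, 136, 136, 136, 136, 135, 132, 123, 111, 105, 105, 105, 106, 105, 105, 106, 105]
134 [135, 135, 135, 135, 135, 135, 135, 135, 135, 135, 135, 134, 135, 134, 131, 119, 95, 70, 58, 59, 72, 88, 100, 104, 104, 104, 104, 104]
140 [135, 135, 134, 135, 134, 134, 135, 134, 135, 135, 134, 131, 121, 97, 71, 56, 56, 63, 79, 94, 102, 103, 104, 104, 104, 104, 103, 104]
146 [135, 134, 133, 134, 134, 134, 134, 134, 131, 123, 101, 72, 55, 51, 52, 57, 65, 69, 71, 73, 72, 73, 82, 106, 135, 157, 165, 166]
152 [103, 98, 96, 110, 126, 131, 125, 106, 76, 56, 48, 48, 53, 58, 67, 70, 71, 70, 69, 74, 81, 93, 99, 102, 102, 102, 103, 101]
158 [121, 122, 123, 118, 103, 76, 54, 47, 48, 51, 58, 64, 67, 69, 68, 68, 69, 74, 85, 97, 101, 101, 101, 100, 100, 101, 100, 100]
[336.5 336.5 335.5 335.5 335.5 334.5 334.5 333.5 333.5 332.5 332.5 331.5
 331.5 330.5 330.5 329.5 329.5 328.5 328.5 327.5 327.5 327.5 326.5 325.5
 325.5 325.5 324.5 324.5]
[ -0.47044335 397.10344828] 0.5665024630542348
[ 571.28554163 -250.           56.64066439]
[ 576.92485788 -194.           55.27863634]
[ 583.36979074 -130.           53.72203286]
```

Free edge sits at x ≈ 575–577 at y = −194, consistent with the top view; height is ill-conditioned from these two planes. I lower 3 mm so the blade is at z ≈ 50, then insert slowly.

Request:
arm_command --commands '[[[0, 0, 0.03, 0, 0, 0, -1], [0.1, 0, 0.03, 0, 0, 0, -1], [0.2, 0, 0.03, 0, 0, 0, -1], [0.28, 0, 0.03, 0, 0, 0, -1], [0.35, 0, 0.03, 0, 0, 0, -1], [0.42, 0, 0.03, 0, 0, 0, -1], [0.5, 0, 0.03, 0, 0, 0, -1], [0.5, 0, 0.03, 0, 0, 0, -1]]]'

```text
t: 6.72
position: [496.4, -185.1, 222.6]
ee_rot: [0.999, -0.048, -0.0, -0.0]
contact_force: [0.0, 0.2, 0.2]
finger_gap: 19.6
finger_force: 50.0
```

```bash
python3 - <<'E'
from h import *
s=cam("side");o=env.observe();print(o["position"],o["ee_rot"],o["contact_force"])
cv2.imwrite("pics/s4.png",cv2.resize(s["image"][100:190,270:400],(780,540),interpolation=cv2.INTER_CUBIC)[:,:,::-1])
E
```

```text
[ 496.16122731 -185.04541813  222.51368547] [ 9.98856972e-01 -4.77987081e-02 -1.76961877e-04 -5.06002250e-05] [ 0.06683502 -0.49324336 -0.2109511 ]
```

View pics/s4.png

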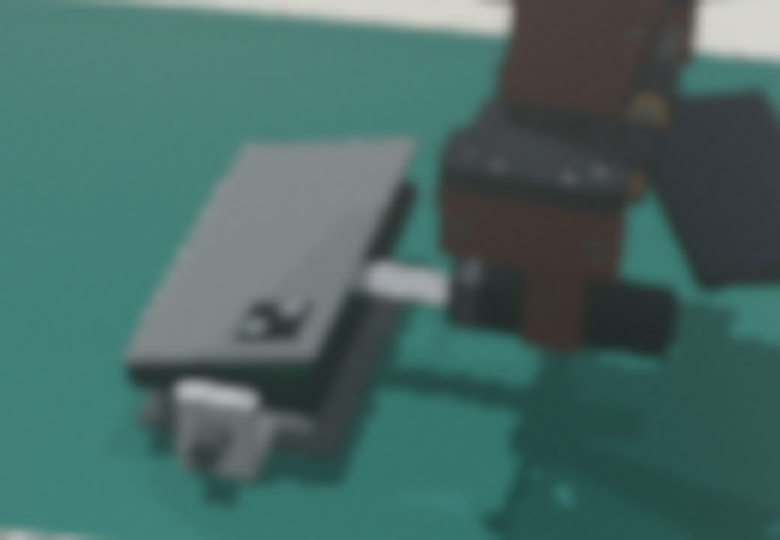

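The blade passes under the cover's free edge at crop (365,275), with the fingers well clear of the phone and forces near zero. Now lever along an arc about the hinge.

Request:
arm_command --commands '[[[0, 0, -0.05, 0, 0, 0, -1], [0.01, 0, -0.1, 0, 0, 0, -1], [0.025, 0, -0.16, 0, 0, 0, -1], [0.05, 0, -0.21, 0, 0, 0, -1], [0.085, 0, -0.26, 0, 0, 0, -1], [0.12, 0, -0.3, 0, 0, 0, -1], [0.155, 0, -0.34, 0, 0, 0, -1], [0.155, 0, -0.34, 0, 0, 0, -1]]]'

```text
t: 7.78
position: [511.9, -186.6, 257.1]
ee_rot: [0.999, -0.048, 0.001, 0.0]
contact_force: [-0.7, -0.2, -0.4]
finger_gap: 19.7
finger_force: 50.0
```

```bash
python3 - <<'E'
from h import *
s=cam("side");o=env.observe();print(o["position"],o["ee_rot"],o["contact_force"],o["finger_gap"])
cv2.imwrite("pics/s5.png",cv2.resize(s["image"][80:190,270:400],(702,594),interpolation=cv2.INTER_CUBIC)[:,:,::-1])
E
```

```text
[ 511.77909677 -186.56574877  256.94305648] [ 9.98856189e-01 -4.78121665e-02  5.45769482e-04  1.09018885e-04] [-0.48143504  0.34571185 -0.88300895] 19.460387246714557
```

View pics/s5.png

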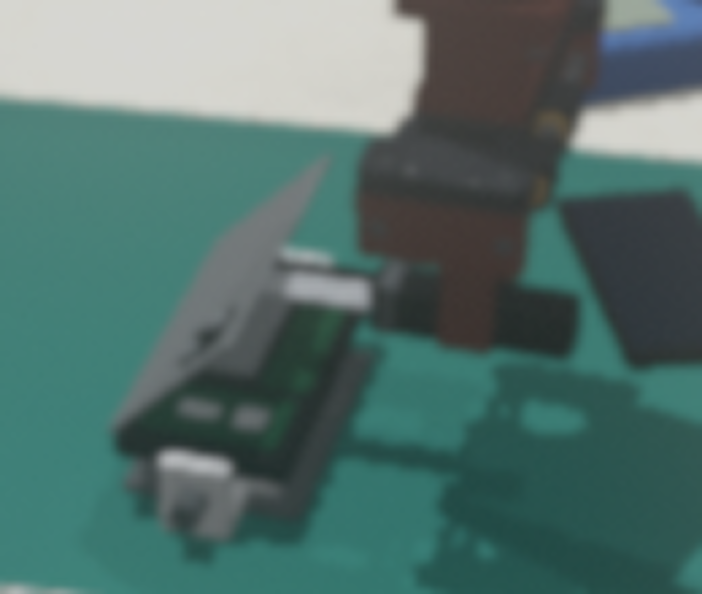

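Cover raised to about 45° with the blade visible under it at (325,285), and the gripper clear. Continuing the arc to about 78°.

Request:
arm_command --commands '[[[0.045, 0, -0.04, 0, 0, 0, -1], [0.09, 0, -0.07, 0, 0, 0, -1], [0.14, 0, -0.095, 0, 0, 0, -1], [0.19, 0, -0.12, 0, 0, 0, -1], [0.23, 0, -0.14, 0, 0, 0, -1], [0.27, 0, -0.15, 0, 0, 0, -1], [0.29, 0, -0.15, 0, 0, 0, -1], [0.29, 0, -0.15, 0, 0, 0, -1]]]'

```text
t: 8.82
position: [540.5, -189.3, 271.8]
ee_rot: [0.999, -0.048, 0.0, 0.0]
contact_force: [-0.5, 0.5, -1.1]
finger_gap: 19.8
finger_force: 50.0
```

```bash
python3 - <<'E'
from h import *
s=cam("side");c=cam("top");o=env.observe();print(o["position"],o["ee_rot"],o["contact_force"],o["finger_gap"])
w=np.zeros((500,800,3),np.uint8);w[:440,:400]=cv2.resize(s["image"][80:190,280:380],(400,440));w[:400,400:]=cv2.resize(c["image"][140:240,355:455],(400,400))
cv2.imwrite("pics/s6.png",w[:,:,::-1])
E
```

```text
[ 540.39319797 -189.28615041  271.73709545] [ 9.98854942e-01 -4.78405957e-02  2.83367350e-04  5.41308782e-05] [ 0.04956698  0.75022945 -0.04360182] 19.989070535042394
```

View pics/s6.png

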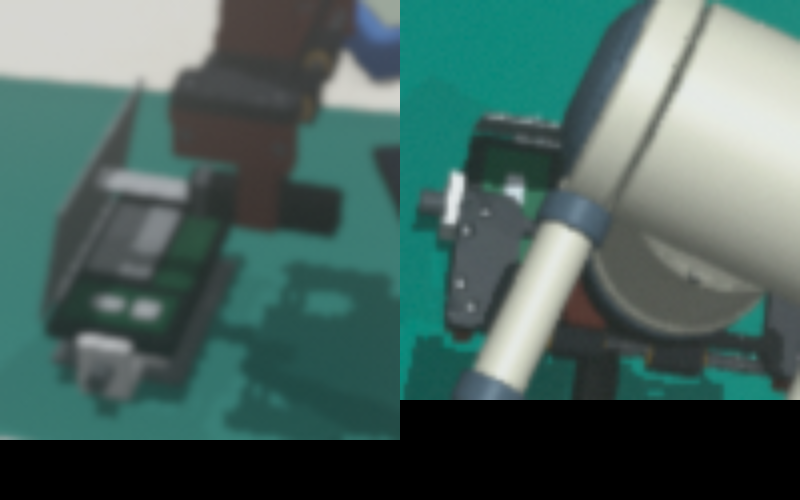

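Cover is at about 80° (side crop: nearly vertical plate at (95,200)). Back off straight, then lower onto the clear mat between the screwdriver and the black slab.

Request:
arm_command --commands '[[[-0.3, 0, 0, 0, 0, 0, -1], [-0.7, 0, 0, 0, 0, 0, -1], [-1, 0, 0, 0, 0, 0, -1], [-1, 0, 0, 0, 0, 0, -1]]]'

```text
t: 9.43
position: [439.7, -179.7, 272.0]
ee_rot: [0.999, -0.048, 0.001, 0.0]
contact_force: [-0.1, -0.4, -0.5]
finger_gap: 19.9
finger_force: 50.0
```

Request:
arm_command --commands '[[[-0.1, -0.03, 0.2, 0, 0, 0, -1], [-0.1, -0.03, 0.5, 0, 0, 0, -1], [-0.1, -0.03, 0.7, 0, 0, 0, -1], [-0.1, -0.03, 0.76, 0, 0, 0, -1], [-0.1, -0.03, 0.79, 0, 0, 0, -1], [-0.1, -0.03, 0.8, 0, 0, 0, -1], [-0.1, -0.03, 0.8, 0, 0, 0, -1]]]'

```text
t: 10.3
position: [431.4, -175.9, 192.4]
ee_rot: [0.999, -0.048, 0.001, 0.0]
contact_force: [0.1, 0.3, -0.7]
finger_gap: 19.9
finger_force: 50.0
```

Request:
arm_command --commands '[[[0, 0, 0.01, 0, 0, 0, -1], [0, 0, 0.02, 0, 0, 0, -1], [0, 0, 0.03, 0, 0, 0, -1], [0, 0, 0.035, 0, 0, 0, -1], [0, 0, 0.035, 0, 0, 0, -1]]]'

```text
t: 10.92
position: [431.1, -175.8, 188.3]
ee_rot: [0.999, -0.048, 0.0, 0.0]
contact_force: [0.4, 1.1, 1.6]
finger_gap: 19.9
finger_force: 50.0
```

Request:
arm_command --commands '[[[0, 0, 0.005, 0, 0, 0, -1], [0, 0, 0.005, 0, 0, 0, -1], [0, 0, 0.005, 0, 0, 0, 0], [0, 0, 0.005, 0, 0, 0, 0], [0, 0, 0.005, 0, 0, 0, 0], [0, 0, 0.005, 0, 0, 0, 0], [0, 0, 0.005, 0, 0, 0, 0]]]' --squeeze 10

```text
t: 11.8
position: [431.1, -175.8, 187.6]
ee_rot: [0.999, -0.048, -0.0, -0.0]
contact_force: [0.1, -0.5, -0.5]
finger_gap: 43.8
finger_force: 0.0
```

Request:
arm_command --commands '[[[0, 0, -0.1, 0, 0, 0, 0], [0, 0, -0.3, 0, 0, 0, 0], [0, 0, -0.7, 0, 0, 0, 0], [0, 0, -1, 0, 0, 0, 0], [0, 0, -1, 0, 0, 0, 0]]]'

```text
t: 12.42
position: [431.6, -176.1, 291.3]
ee_rot: [0.999, -0.048, 0.003, 0.001]
contact_force: [-0.3, -0.3, 0.2]
finger_gap: 43.6
finger_force: 0.0
```

```bash
python3 - <<'E'
from h import *
s=cam("side");o=env.observe();print(o["position"],o["contact_force"],o["finger_gap"],o["finger_force"])
cv2.imwrite("pics/s7.png",s["image"][:,:,::-1])
E
```

```text
[ 431.30369837 -175.9003548   288.98058518] [ 0.05756935 -0.24460576 -0.15723455] 43.835222483783916 0.0
```

View pics/s7.png

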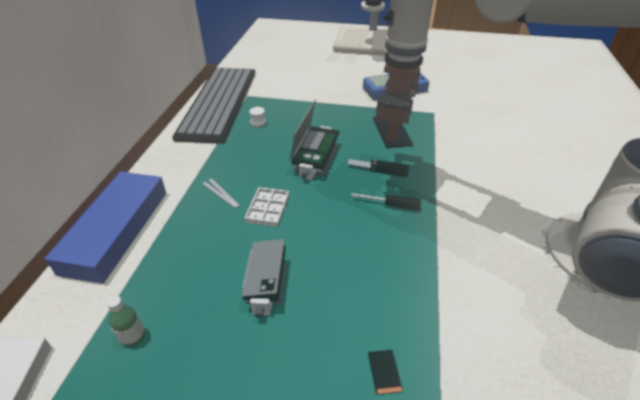

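Side view: cover still standing open at (305,130), the tool lying on the mat at (380,166), the smaller phone untouched at (265,270), and the gripper clear. Handing in.

```bash
python3 -c "
from rig import env
print(env.close_job())"
```

```text
the job is handed in; nothing more can be done
None
```

I handed the job in at about 12.5 s: the larger phone's cover stands open at roughly 80° (judged from the last picture), the pry tool lies on the mat, and the smaller phone is untouched; `close_job` gave no verdict.

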